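# Push the thin pipe home in its V-cradle

## Robot

A 6-joint arm with a two-finger parallel gripper is mounted at the origin on the work surface; the furniture and walls round the work are solid. World frame = base frame: x ahead of the robot, y to its left, z up, the work surface at z = 0. Lengths are in m, angles in rad, forces in N, time in s.
With the tool pointing down it reaches from about 0.25 to 0.775 m from the base axis. Payload 4 kg.
Tool frame: the origin (TCP) lies at the very end of the fingers, on their centre line; the grasp point (between the pads) lies 19 mm behind it; z points along the fingers, y is the line along which they close (so a half turn about z gives the same grasp; the last joint's range is limited). The gripper opens to 94 mm and grips with 3 to 60 N. Pads are 16 mm wide; open, the fingers measure 119 mm over their backs; the gripper's body (75 mm by 177 mm) begins 78 mm behind the grasp point.
Start: joints at [-1.42, 0.087, 1.371, -0, 1.684, -0.103], TCP at [0.138, -0.532, 0.206] pointing down, gripper open.
Joint ranges: [-3.1, 3.1], [-0.76, 2.03], [0.27, 2.55], [-1.08, 4.22], [0.17, 2.65], [-2.57, 2.57]. Speed limits (rad/s): [2.79, 2.79, 3.14, 3.14, 3.14, 3.14].

## Interface

Orientations are given as [roll, pitch, yaw] about the fixed x, y, z axes, in that order (R = Rz(yaw) Ry(pitch) Rx(roll)).
In Python, from bench import robot gives the robot as it stands. The module is installed in compiled form; this text tells all that it offers.
- The arm moves only by the tool move_arm, never from a script. Its argument "deltas" is one flat list of numbers, 7 for each row, row after row: the turn, a rotation vector about the tool's x, y, z in rad, then the shift along the tool's x, y, z in cm, then the closure, from -1 (fully open) to 1 (shut). A call has 1 to 8 rows; each row is the pose to reach, as a shift and turn from the pose commanded when the call began, along the tool's axes at that moment; what a row does not reach only later rows make up. A row lasts 1/10 s, in which the tool goes at most 50 mm and 8.59 degrees, less where a joint would pass 70% of its speed; a pose out of reach is approached as far as the arm can. A call with a gripper value outside its range is refused whole. The fingers move at their own pace and stop on an object; the grip force is fixed at half the most. Time passes only in rows, so rows that repeat a pose let the fingers close. It gives the time, the measured TCP pose, the force, the opening and the grip force at its end, in the units of the state.
- robot.get_obs(): the state, without advancing time (a new reading comes with each control period).
- robot.snapshot(name): name is "scene" or "top"; returns a dict with "image" (384x512x3 uint8, red, green, blue), "depth" (384x512 float32, m along the optical axis (not along the pixel's ray), 0 where there is no reading), "fov_y" (degrees; the focal length in pixels is half the picture's height over the tangent of half this angle, whatever the lens; pixels are square), "cx", "cy" (the principal point, pixels), "origin" and "orientation" of the camera in the world. Camera axes: x right, y up, looking along -z (the intrinsics and any distortion apply to the point x, -y, -z); pixel columns grow to the right and rows downward; lengths in m; the calibration is good to about 2 mm. A picture is of the moment at which its call begins.
- robot.close_job(): hands the job in; it is judged then, once.
The state is a dict: "time": time; "joint_positions": joint angles; "qvel": joint speeds; "joint_torque": joint torques, N m; "tool_pos": TCP position; "ee_rot": TCP orientation; "wrist_force": force on the tool from outside, world axes, zero at the start; "wrist_torque": the same for the moment, N m; "width": finger opening in m; "finger_force": force on a finger pad.
Only numpy, scipy, OpenCV 4.12 (cv2) and the standard library are available. Lean on these libraries where they do the work, as an engineer would, in place of code of your own. Each camera call takes 0.05 s, during which the arm holds its last target. There are 200 camera calls.

## Task

Two wooden V-cradles lie on the bench, each with a grey pipe lying in its groove, short of the steel stop plate. Gently push the thinner, longer pipe along its groove until its end is home against the stop plate, keeping it lying in the groove all the while, then let go and leave it there. Do not move the thicker, shorter pipe.

Things in the scene. Friction and masses are not known exactly. Their poses are not given: they have to be found in the camera images.
- thin_pipe_mid (a point): Centre (mid-length, on the axis) of the thin pipe: dark grey plastic tube, 32 mm across, 150 mm long, 5 mm wall, about 0.11 kg. Site z is its axis, pointing along the groove to the stop; the trailing end is 75 mm along -z. In the groove its axis is 35 mm, its top 51 mm above the bench. Home, its centre is 75 mm from the stop face; it starts 60 to 105 mm short. Sliding friction about 1 N.
- thick_pipe_mid (a point): Centre (mid-length, on the axis) of the thick pipe, to be left alone: grey plastic tube, outer diameter 47 mm, length 91 mm, loose in the groove of cradle_thick, its top 69 mm above the bench; point z axis along the pipe.
- cradle_thin: Cradle of the thin pipe: light wood, fixed, 345x76 mm. Origin at bench height under the groove's middle; x runs level along the groove to the stop. Groove 300 mm long (x -150 to +150 mm), 90 degree V, 36 mm wide at the top, bottom 12 mm and lips 30 mm above the bench. Stop: upright rigid steel plate 64 mm wide, face at x = +150 mm, top 62 mm above the bench.
- cradle_thick: The cradle that holds the thick pipe, the same in shape, size and axes as cradle_thin, roughly parallel to it, either nearer to or farther from the robot.

How it is judged:
At the end, for the whole second after the job is handed in: The thin pipe lies at rest in its groove (centre within 10 mm of the groove's middle line, not more than 10 mm high, axis within 10 degrees of the groove) with its end within 10 mm of the stop plate, and the thick pipe is within 15 mm of where it was (x of thin_pipe_mid in the frame of cradle_thin between 0.065 and 0.08 m and y of thin_pipe_mid in the frame of cradle_thin between -0.01 and 0.01 m and z of thin_pipe_mid in the frame of cradle_thin below 0.045 m and angle between the z axis of thin_pipe_mid and the x axis of cradle_thin, either way round below 0.17 rad and distance of thick_pipe_mid from where it was at the start of the episode below 0.015 m and linear speed of thin_pipe below 0.01 m/s); the robot touches nothing.
It fails at once if the thin pipe is pressed against its cradle or stop with more than 30 N (contact force between thin_pipe and cradle_thin above 30 N).
It fails at once if the thin pipe is lifted or tipped out of the groove (centre more than 20 mm above its seat) (z of thin_pipe_mid in the frame of cradle_thin above 0.055 m).
It fails at once if the thick pipe is moved by more than 15 mm (distance of thick_pipe_mid from where it was at the start of the episode above 0.015 m).
It also fails if it takes over 32 s, if anything falls off the work surface, if the arm or the gripper's body presses on something with over 40 N, if the wrist force passes 120 N, or if a joint passes its speed limit or range.

## Working session

There is one attempt and no reset: what is moved stays moved. The work goes in short steps, Python scripts to look and compute and a tool call to move; the robot and the scene stay as the last step left them, time stands still between calls to the robot, and variables do not carry over. Pictures are saved under pics/ and viewed, at most 10 in all, crops included, and the job is handed in when it is done.

Besides the shell and the picture viewer there is one more tool, called as name(argument=value, ...) on one line, values as JSON. move_arm: Moves the arm, as the interface text tells. Its arguments: {"type":"object","properties":{"deltas":{"type":"array","items":{"type":"number"}}},"required":["deltas"]}

```bash
mkdir -p pics; cat > h.py <<'E'
import numpy as np,cv2
from bench import robot
def snap(n):
    s=robot.snapshot(n); np.savez(n+'.npz',**s); return s
def R(s):
    o=np.array(s['orientation'])
    if o.shape==(3,3): return o
    from scipy.spatial.transform import Rotation as Q
    return Q.from_euler('xyz',o).as_matrix() if o.size==3 else Q.from_quat(o).as_matrix()
def ray(s,u,v):
    f=192/np.tan(np.radians(float(s['fov_y']))/2)
    d=np.stack([(np.asarray(u)-s['cx'])/f,-(np.asarray(v)-s['cy'])/f,-np.ones(np.shape(u))],-1)
    return d@R(s).T
def cloud(s):
    v,u=np.mgrid[:384,:512]; return np.array(s['origin'])+ray(s,u,v)*s['depth'][...,None]
def onplane(s,u,v,z):
    d=ray(s,u,v); o=np.array(s['origin']); return o+d*((z-o[2])/d[...,2])[...,None]
E
python3 - <<'E'
from h import *
for n in('scene','top'):
    s=snap(n); cv2.imwrite(f'pics/{n}0.png',s['image'][...,::-1])
    print(n,{k:(np.round(v,4).tolist()) for k,v in s.items() if k not in('image','depth')})
o=robot.get_obs();print(o)
E
```

```text
scene {'fov_y': 50.6054, 'cx': 250.2531, 'cy': 187.3167, 'origin': [0.2029, 0.6156, 0.4737], 'orientation': [1.0633, -0.0164, -2.6437]}
top {'fov_y': 44.0777, 'cx': 256.4624, 'cy': 185.761, 'origin': [0.4113, -0.0447, 0.9041], 'orientation': [0.1408, 0.0184, -1.5866]}
{'time': 0.1, 'joint_positions': array([-1.42010233e+00,  8.78882083e-02,  1.37207093e+00, -6.03861700e-05,
        1.68360741e+00, -1.03089079e-01]), 'qvel': array([ 0.00191721, -0.00172398, -0.0050186 ,  0.00048846, -0.00063023,
        0.00062128]), 'joint_torque': array([ 1.73048964e-03, -3.41254485e+01, -3.03300691e+01,  7.18405587e-02,
        3.04782204e-02, -1.06996611e-04]), 'tool_pos': array([ 0.13799428, -0.53190221,  0.20443367]), 'ee_rot': array([-3.13962307e+00, -1.43429212e-04,  2.53776196e-01]), 'wrist_force': array([ 0.35279037, -0.15285061,  0.69716266]), 'wrist_torque': array([-0.00079836,  0.0105918 ,  0.00198878]), 'finger_force': 0.0, 'width': 0.09399988346486096}
```

View pics/top0.png

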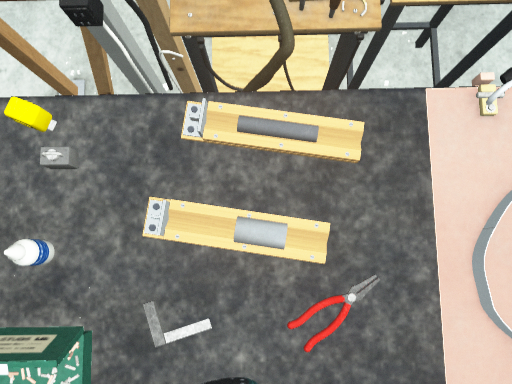

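View pics/scene0.png

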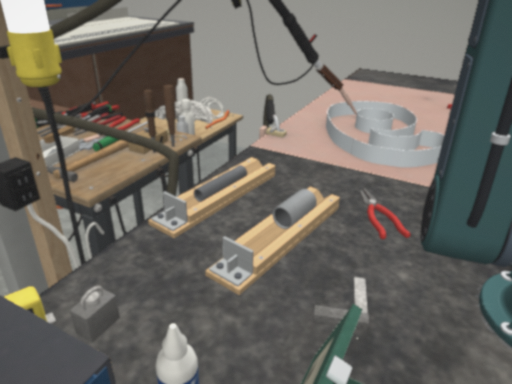

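The top view shows the thin dark pipe in the far cradle, from (238,122) to (318,133), with its stop plate near (205,118). The thick pipe lies in the near cradle at (235–287, 217–247). The scene view agrees, with both stops toward the camera (+y).

```bash
python3 - <<'E'
from h import *
L=lambda n:dict(np.load(n+'.npz'))
t=L('top'); s=L('scene')
def pipe(s,roi,vmax,tag):
    x0,y0,x1,y1=roi; hsv=cv2.cvtColor(s['image'],cv2.COLOR_RGB2HSV)
    m=((hsv[...,1]<60)&(hsv[...,2]<vmax)).astype(np.uint8); k=np.zeros_like(m); k[y0:y1,x0:x1]=1; m&=k
    m=cv2.morphologyEx(m,cv2.MORPH_OPEN,np.ones((3,3)))
    n,l,st,c=cv2.connectedComponentsWithStats(m); i=1+np.argmax(st[1:,4]); mm=l==i
    print(tag,'bbox',st[i],'cent',c[i]); P=cloud(s)[mm&(s['depth']>0)]
    cs=cv2.minAreaRect(cv2.findContours((l==i).astype(np.uint8),0,1)[0][0]); print(' box',np.round(cv2.boxPoints(cs),1).tolist())
    print(' z pct',np.percentile(P[:,2],[2,50,90,98]).round(4))
    q=P[P[:,2]>np.percentile(P[:,2],50)];d=np.linalg.svd(q[:,:2]-q[:,:2].mean(0),full_matrices=False)[2][0];d*=np.sign(d[1])
    a=P[:,:2]@d; b=P[:,:2]@[-d[1],d[0]]
    print(' dir',d,'ang',np.arctan2(d[1],d[0]),'ends',np.percentile(a,[1,99]),'lat',np.percentile(b,[2,98])); 
    c=d*np.percentile(a,[1,99]).mean()+np.array([-d[1],d[0]])*np.percentile(b,[2,98]).mean();print(' centre',c)
pipe(t,(228,108,328,145),140,'thin top'); pipe(t,(228,208,292,252),200,'thick top'); pipe(s,(190,160,250,202),140,'thin scene')
P=cloud(t)
for n,uv in dict(bench=(400,200),lipR=(350,140),stopTop=(205,117),stopTop2=(206,106),stopTop3=(202,132),groove=(340,138)).items(): print(n,P[uv[1],uv[0]].round(4))
# wood outline of far cradle in top
h=cv2.cvtColor(t['image'],cv2.COLOR_RGB2HSV)
Z=P[...,2]; roi=np.zeros(Z.shape,bool); roi[92:170,170:375]=1
m=roi&(Z>.022)&(Z<.1)&(P[...,0]<.75); r=cv2.minAreaRect(P[m][:,:2].astype(np.float32)); print('cradle',r,cv2.boxPoints(r).round(4).tolist())
m=roi&(Z>.05)&(np.mgrid[:384,:512][1]<225); print('stop pts',m.sum(),P[m].min(0),P[m].max(0),P[m].mean(0))
c=t['image'][85:175,170:380];cv2.imwrite('pics/c.png',cv2.resize(c[...,::-1],None,fx=3.8,fy=3.8,interpolation=2))
E
```

```text
thin top bbox [237 126  79  16 415] cent [273.58313253 133.20963855]
 box [[236.5, 130.8000030517578], [237.3000030517578, 124.5999984741211], [315.79998779296875, 135.3000030517578], [314.8999938964844, 141.5]]
 z pct [0.0359 0.0439 0.048  0.0493]
 dir [0.1727491  0.98496586] ang 1.397176279567745 ends [-0.03096211  0.11320976] lat [-0.63727491 -0.62967608]
 centre [ 0.63105584 -0.06892675]
thick top bbox [234 233  50  16 335] cent [255.70447761 241.23283582]
 box [[232.10000610351562, 240.5], [234.1999969482422, 232.10000610351562], [283.8999938964844, 244.5], [281.79998779296875, 252.89999389648438]]
 z pct [0.0498 0.0612 0.0662 0.0683]
 dir [0.21605957 0.97638018] ang 1.3530194257548565 ends [0.01748431 0.10497801] lat [-0.4342924  -0.42149299]
 centre [ 0.43101553 -0.03266542]
thin scene bbox [190 160  51  28 799] cent [207.85982478 169.25031289]
 box [[190.0, 160.0], [240.0, 160.0], [240.0, 187.0], [190.0, 187.0]]
 z pct [-8.618e-01 -8.424e-01 -7.000e-04  2.000e-04]
 dir [-0.58932087  0.80789907] ang 2.201014294771892 ends [-2.44921392 -0.49669349] lat [-0.56296346 -0.34583459]
 centre [ 1.23515091 -0.92221111]
bench [ 0.5068 -0.3025  0.0033]
lipR [ 0.6229 -0.2109  0.0138]
stopTop [0.6691 0.0651 0.0312]
stopTop2 [0.6881 0.0622 0.0392]
stopTop3 [0.639  0.0704 0.0347]
groove [ 0.6268 -0.1918  0.0153]
cradle ((0.6442209482192993, -0.06711697578430176), (0.3306828439235687, 0.07617756724357605), 80.82893371582031) [[0.580299973487854, -0.22429999709129333], [0.6554999947547913, -0.23639999330043793], [0.7081999778747559, 0.09000000357627869], [0.6330000162124634, 0.10220000147819519]]
stop pts 167 [ 0.41126264 -0.0447342   0.05004473] [0.69651926 0.0761572  0.90407724] [0.63834059 0.05677675 0.14625118]
```

View pics/c.png

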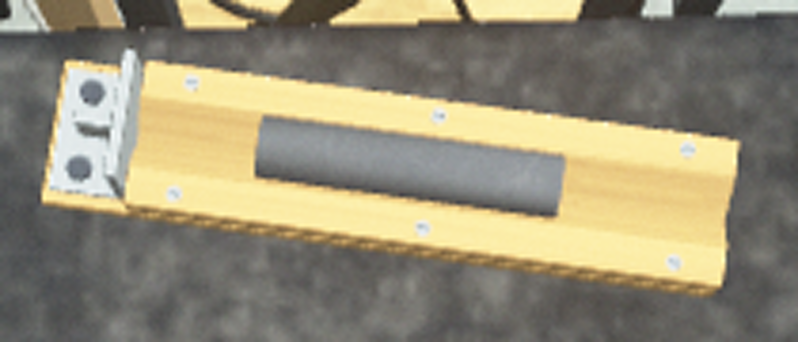

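The crop shows, in crop pixels (3.8× scale, offset 170,85), the pipe's trailing end at (564,155)–(556,215), its leading end at (262,117)–(257,175), and the stop face base at about (145,62)–(125,208). I'll turn these into metres and cross-check with the scene view.

```bash
python3 - <<'E'
from h import *
L=lambda n:dict(np.load(n+'.npz'))
t=L('top'); s=L('scene')
C=lambda pts:np.array(pts)/3.8+[170,85]
def pl(pts,z): a=C(pts)-0.37; return onplane(t,a[:,0],a[:,1],z)[:,:2]
lip=pl([(740,142),(718,292),(125,208),(145,62)],.03); print('lips/stop base z30',lip.round(4).tolist())
tr=pl([(561,182)],.045)[0]; le=pl([(260,142)],.045)[0]
d=((lip[2]+lip[3])-(lip[0]+lip[1]));d/=np.linalg.norm(d); n=np.array([-d[1],d[0]])
mid=(lip[0]+lip[1])/2; stop=(lip[2]+lip[3])/2
print('d',d,'ang',np.arctan2(d[1],d[0]),'groove len',(stop-mid)@d,'width',(lip[0]-lip[1])@n)
pa=pl([(564,155),(556,215),(257,175),(262,117)],.04)
for p in (pa,): print('pipe corners along/lat',[(((q-stop)@d).round(4),((q-mid)@n).round(4)) for q in p])
# clouds from both views in cradle frame
for nm,S in(('top',t),('scene',s)):
    P=cloud(S)[S['depth']>0]; a=(P[:,:2]-stop)@d; b=(P[:,:2]-mid)@n
    m=(abs(b)<.025)&(a>-.33)&(a<-.02)&(P[:,2]>.037)&(P[:,2]<.08)
    print(nm,'pipe along',np.percentile(a[m],[1,50,99]).round(4),'lat',np.percentile(b[m],[2,50,98]).round(4),'z',np.percentile(P[m,2],[50,98]).round(4),m.sum())
    top=m&(P[:,2]>np.percentile(P[m,2],75)); print(' crest lat',b[top].mean().round(4),'fit',np.polyfit(a[top],b[top],1).round(4))
    m=(abs(b)<.03)&(abs(a)<.025)&(P[:,2]>.04)&(P[:,2]<.08); print(' stop along',np.percentile(a[m],[2,50,98]).round(4),'z',np.percentile(P[m,2],98).round(4),m.sum())
print('stop',stop,'trail',tr,'lead',le, 'len',np.linalg.norm(tr-le))
E
```

```text
lips/stop base z30 [[0.6533, -0.2365], [0.5777, -0.2221], [0.6259, 0.07], [0.701, 0.0599]]
d [0.16086316 0.98697672] ang 1.409231185684846 groove len 0.2981211082598534 width -0.07695068481707204
pipe corners along/lat [(np.float64(-0.2128), np.float64(-0.0168)), (np.float64(-0.2128), np.float64(0.0138)), (np.float64(-0.0646), np.float64(0.0145)), (np.float64(-0.0626), np.float64(-0.015))]
top pipe along [-0.2114 -0.1379 -0.0642] lat [-0.016   0.0013  0.0134] z [0.0484 0.0528] 1334
 crest lat -0.0017 fit [ 0.0045 -0.0011]
 stop along [0.0008 0.0027 0.0207] z 0.0644 183
scene pipe along [-0.2087 -0.1272 -0.0617] lat [-0.0092  0.0083  0.0157] z [0.0462 0.0505] 525
 crest lat 0.0008 fit [0.0076 0.0018]
 stop along [0.0034 0.0081 0.0101] z 0.062 229
stop [0.66344095 0.06496126] trail [ 0.63087974 -0.14522727] lead [0.65406339 0.00158499] len 0.14863148624087913
```

move_arm(deltas=[0,0,-0.1,4,-1.6,0,1,0,0,-0.2,8,-3.1,0,1,0,0,-0.3,12,-4.7,1,1,0,0,-0.4,16,-6.2,1,1,0,0,-0.5,20,-7.8,2,1,0,0,-0.6,24,-9.3,2,1,0,0,-0.7,28,-10.9,3,1,0,0,-0.7,28,-10.9,3,1])

```text
time: 0.9
tool_pos: [0.3845, -0.3525, 0.1735]
ee_rot: [-3.139, -0.003, 0.962]
wrist_force: [-0.7, -1.1, -0.7]
width: 0.0332
finger_force: 0.0
```

move_arm(deltas=[0,0,-0.08,4,1.4,0,1,0,0,-0.16,8,2.8,0,1,0,0,-0.24,12,4.1,0,1,0,0,-0.32,16,5.5,1,1,0,0,-0.4,20,6.9,2,1,0,0,-0.455,24,8.2,3,1,0,0,-0.455,28.2,9.6,4,1,0,0,-0.455,28.2,9.6,5,1])

```text
time: 1.7
tool_pos: [0.6258, -0.1792, 0.1235]
ee_rot: [-3.141, -0.002, 1.413]
wrist_force: [0.0, -0.3, -0.5]
width: 0.0001
finger_force: 0.0
```

move_arm(deltas=[0,0,0,0,0,0,1,0,0,0,0,0,0,1,0,0,0,0,0,0,1])

```text
time: 2.0
tool_pos: [0.6225, -0.1837, 0.1265]
ee_rot: [3.14, 0.001, 1.407]
wrist_force: [-0.4, -0.1, -0.3]
width: 0.0005
finger_force: 0.0
```

```bash
python3 - <<'E'
from h import *
s=snap('scene'); t=snap('top'); o=robot.get_obs(); print(o['tool_pos'],o['ee_rot'],o['width'])
d=np.array([.1609,.987]);n=np.array([-d[1],d[0]]);r=o['tool_pos'][:2]-[.6634,.065];print('along',r@d,'lat',r@n)
cv2.imwrite('pics/b.png',np.hstack([cv2.resize(s['image'][130:250,140:290],(400,320)),cv2.resize(t['image'][60:180,180:330],(400,320))])[...,::-1])
E
```

```text
[ 0.62280259 -0.18351383  0.1268123 ] [3.13979979e+00 6.51982939e-04 1.40679363e+00] 0.0005428300421859939
along -0.2518152783149828 lat 8.377180250121463e-05
```

View pics/b.png

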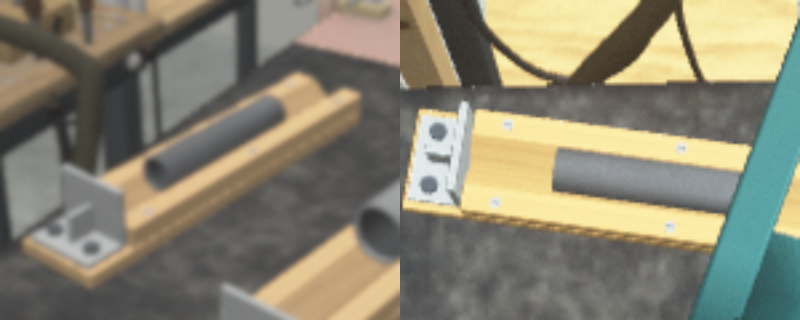

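The scene view shows the pipe seated in its groove, and the shut fingers are above the open groove about 30 mm behind it. Next I go down.

move_arm(deltas=[0,0,0,0,0,2,1,0,0,0,0,0,4,1,0,0,0,0,0,6,1,0,0,0,0,0,7.5,1,0,0,0,0,0,8.5,1,0,0,0,0,0,8.9,1,0,0,0,0,0,8.9,1,0,0,0,0,0,8.9,1])

```text
time: 2.9
tool_pos: [0.6239, -0.1824, 0.0376]
ee_rot: [3.14, 0.0, 1.409]
wrist_force: [0.3, 0.3, 0.3]
width: 0.0001
finger_force: 0.0
```

move_arm(deltas=[0,0,0,0.4,0,0,1,0,0,0,0.8,0,0,1,0,0,0,1.2,0,0,1,0,0,0,1.6,0,0,1,0,0,0,1.9,0,0,1,0,0,0,2.2,0,0,1,0,0,0,2.4,0,0,1,0,0,0,2.4,0,0,1])

```text
time: 3.7
tool_pos: [0.6271, -0.1581, 0.0364]
ee_rot: [-3.142, 0.0, 1.409]
wrist_force: [-0.4, 0.5, 0.7]
width: 0.0003
finger_force: 0.0
```

move_arm(deltas=[0,0,0,0.2,0,0,1,0,0,0,0.4,0,0,1,0,0,0,0.6,0,0,1,0,0,0,0.8,0,0,1,0,0,0,1.0,0,0,1,0,0,0,1.2,0,0,1,0,0,0,1.4,0,0,1,0,0,0,1.6,0,0,1])

```text
time: 4.5
tool_pos: [0.6297, -0.1425, 0.0365]
ee_rot: [-3.142, 0.0, 1.409]
wrist_force: [1.3, -0.6, 0.6]
width: 0.0006
finger_force: 0.3
```

move_arm(deltas=[0,0,0,0.2,0,0,1,0,0,0,0.4,0,0,1,0,0,0,0.6,0,0,1,0,0,0,0.8,0,0,1,0,0,0,1.0,0,0,1,0,0,0,1.2,0,0,1,0,0,0,1.4,0,0,1,0,0,0,1.5,0,0,1])

```text
time: 5.3
tool_pos: [0.6321, -0.1276, 0.0365]
ee_rot: [-3.142, 0.0, 1.409]
wrist_force: [-0.4, -0.8, 0.4]
width: 0.0001
finger_force: 0.3
```

```bash
cat > m.py <<'E'
from h import *
import sys
s=snap('scene'); t=snap('top'); o=robot.get_obs(); print(o['tool_pos'],o['wrist_force'].round(2))
d=np.array([.1609,.987]);n=np.array([-d[1],d[0]]);st=np.array([.6634,.065]);r=o['tool_pos'][:2]-st;print('tool along',r@d,'lat',r@n)
for nm,S in(('top',t),('scene',s)):
    P=cloud(S)[S['depth']>0]; a=(P[:,:2]-st)@d; b=(P[:,:2]-(st))@n
    m=(abs(b)<.02)&(a>-.33)&(a<-.002)&(P[:,2]>.037)&(P[:,2]<.058)
    if m.sum(): print(nm,'pipe lead',np.percentile(a[m],[99]).round(4),'lat',np.percentile(b[m],[2,98]).round(4),'z98',np.percentile(P[m,2],98).round(4),m.sum())
cv2.imwrite('pics/%s.png'%sys.argv[1],np.hstack([cv2.resize(s['image'][130:250,140:290],(400,320)),cv2.resize(t['image'][60:180,180:330],(400,320))])[...,::-1])
E
python3 m.py p1
```

```text
[ 0.6321392  -0.12750427  0.03646219] [0.09 0.46 0.37]
tool along -0.1950315749340921 lat -0.00011952335362089977
top pipe lead [-0.037] lat [-0.0157  0.0132] z98 0.0529 838
scene pipe lead [-0.0348] lat [-0.0093  0.0157] z98 0.0553 621
```

View pics/p1.png

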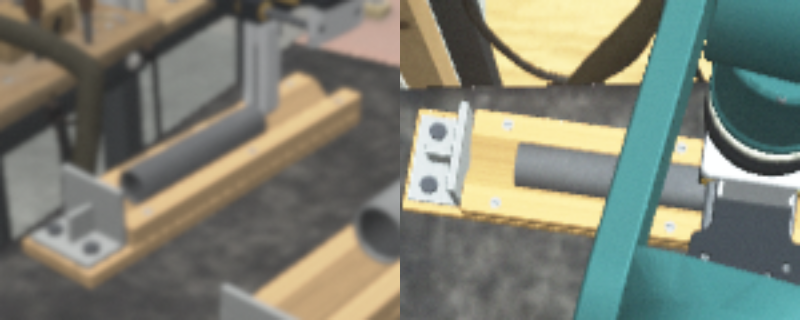

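The pipe slides in the groove ahead of the fingers, its front end at crop pixel (130,185), still about 36 mm short. Its centre line is unchanged, so I keep going.

move_arm(deltas=[0,0,0,0.2,0,0,1,0,0,0,0.4,0,0,1,0,0,0,0.6,0,0,1,0,0,0,0.8,0,0,1,0,0,0,1.0,0,0,1,0,0,0,1.2,0,0,1,0,0,0,1.4,0,0,1,0,0,0,1.6,0,0,1])

```text
time: 6.2
tool_pos: [0.6347, -0.1119, 0.0365]
ee_rot: [3.142, 0.0, 1.409]
wrist_force: [-0.0, 0.2, -1.2]
width: 0.0007
finger_force: 0.3
```

move_arm(deltas=[0,0,0,0.2,0,0,1,0,0,0,0.4,0,0,1,0,0,0,0.6,0,0,1,0,0,0,0.8,0,0,1,0,0,0,1.0,0,0,1,0,0,0,1.1,0,0,1,0,0,0,1.2,0,0,1,0,0,0,1.3,0,0,1])

```text
time: 7.0
tool_pos: [0.6368, -0.0992, 0.0365]
ee_rot: [3.142, 0.0, 1.409]
wrist_force: [0.3, -0.1, 0.4]
width: 0.0003
finger_force: 0.4
```

```bash
python3 m.py p2
```

```text
[ 0.63678677 -0.09901871  0.03648249] [ 0.27  0.32 -0.31]
tool along -0.16616853271767382 lat -0.00012334960708595966
top pipe lead [-0.0081] lat [-0.0158  0.0134] z98 0.0523 751
scene pipe lead [-0.0132] lat [-0.0082  0.0159] z98 0.055 613
```

View pics/p2.png

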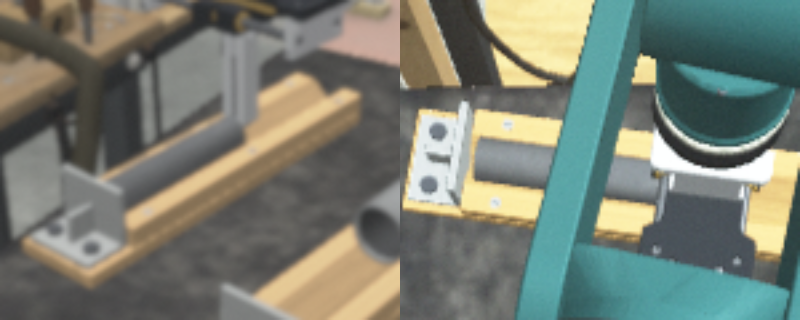

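The pipe's front end is near the stop, with a gap of about 8–11 mm. I'll creep the rest and watch the force.

move_arm(deltas=[0,0,0,0.1,0,0,1,0,0,0,0.2,0,0,1,0,0,0,0.3,0,0,1,0,0,0,0.4,0,0,1,0,0,0,0.5,0,0,1,0,0,0,0.55,0,0,1,0,0,0,0.6,0,0,1,0,0,0,0.6,0,0,1])

```text
time: 7.9
tool_pos: [0.6377, -0.0932, 0.0365]
ee_rot: [-3.142, -0.0, 1.409]
wrist_force: [-0.2, -0.0, 0.9]
width: 0.0005
finger_force: 0.3
```

move_arm(deltas=[0,0,0,0.03,0,0,1,0,0,0,0.06,0,0,1,0,0,0,0.09,0,0,1,0,0,0,0.1,0,0,1])

```text
time: 8.3
tool_pos: [0.6379, -0.0923, 0.0365]
ee_rot: [3.142, 0.0, 1.409]
wrist_force: [0.1, -0.3, 0.2]
width: 0.0001
finger_force: 0.4
```

```bash
python3 m.py p3; python3 -c "
from h import *
print(np.mean([robot.get_obs()['wrist_force']],0))
t=dict(np.load('top.npz'));cv2.imwrite('pics/p3.png',cv2.resize(t['image'][95:140,180:260],None,fx=9,fy=9)[...,::-1])"
```

```text
[ 0.63789036 -0.09230858  0.03643983] [-1.22 -0.55 -0.05]
tool along -0.15936806910160806 lat -0.00013293856602151696
top pipe lead [-0.0029] lat [-0.0156  0.0136] z98 0.053 717
scene pipe lead [-0.0144] lat [-0.0084  0.0158] z98 0.0557 590
[-1.21827523 -0.55006768 -0.04547941]
```

View pics/p3.png

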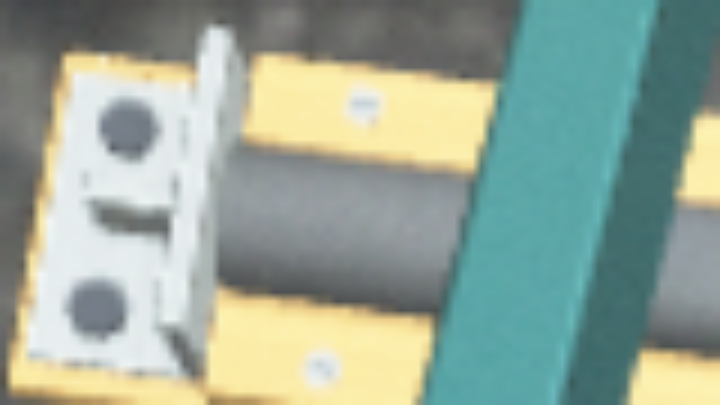

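In the picture the pipe end at (215–240,150–290) meets the stop plate with no wood showing between, so any gap is a few mm at most. I'll creep in small steps until contact shows in the force.

move_arm(deltas=[0,0,0,0.03,0,0,1,0,0,0,0.06,0,0,1,0,0,0,0.08,0,0,1,0,0,0,0.08,0,0,1])

```text
time: 8.8
tool_pos: [0.638, -0.0915, 0.0365]
ee_rot: [3.142, 0.0, 1.409]
wrist_force: [-0.7, -1.3, -0.5]
width: 0.0005
finger_force: 0.4
```

```bash
python3 m.py q1
```

```text
[ 0.63798802 -0.09148424  0.03644311] [ 0.34 -1.23 -0.09]
tool along -0.15853873720257955 lat -9.668903436638177e-05
top pipe lead [-0.0031] lat [-0.0158  0.0136] z98 0.053 712
scene pipe lead [-0.0134] lat [-0.0073  0.0157] z98 0.0563 592
```

move_arm(deltas=[0,0,0,0.03,0,0,1,0,0,0,0.06,0,0,1,0,0,0,0.06,0,0,1])

```text
time: 9.2
tool_pos: [0.6381, -0.0911, 0.0365]
ee_rot: [-3.142, 0.0, 1.409]
wrist_force: [0.4, -1.0, -0.2]
width: 0.0005
finger_force: 0.6
```

move_arm(deltas=[0,0,0,0.03,0,0,1,0,0,0,0.06,0,0,1,0,0,0,0.06,0,0,1])

```text
time: 9.5
tool_pos: [0.6381, -0.091, 0.0365]
ee_rot: [3.142, 0.001, 1.409]
wrist_force: [-0.6, -2.9, -0.0]
width: 0.0002
finger_force: 1.6
```

The tool has stalled and the force is rising to about 3 N, so the pipe is home. I back off along the groove, then go up.

move_arm(deltas=[0,0,0,-0.1,0,0,1,0,0,0,-0.3,0,0,1,0,0,0,-0.8,0,0,1,0,0,0,-1.6,0,0,1,0,0,0,-2.4,0,0,1,0,0,0,-3,0,-1,1,0,0,0,-3,0,-4,1,0,0,0,-3,0,-8,1])

```text
time: 10.3
tool_pos: [0.6317, -0.1203, 0.1152]
ee_rot: [-3.136, -0.001, 1.408]
wrist_force: [0.6, 0.4, 0.1]
width: 0.0003
finger_force: 0.0
```

move_arm(deltas=[0,0,0,-4,0,-3,1,0,0,0,-8,0,-5,1,0,0,0,-12,0,-6,1,0,0,0,-16,0,-6,1,0,0,0,-16,0,-6,1,0,0,0,-16,0,-6,1])

```text
time: 10.9
tool_pos: [0.6071, -0.2789, 0.1769]
ee_rot: [3.141, -0.001, 1.407]
wrist_force: [0.2, 0.3, -0.1]
width: 0.0005
finger_force: 0.0
```

```bash
python3 m.py p4
```

```text
[ 0.60767693 -0.27700309  0.17660467] [0.74 0.53 0.6 ]
tool along -0.34652289349081133 lat -2.962338347273913e-05
top pipe lead [-0.0033] lat [-0.0159  0.0136] z98 0.053 1296
scene pipe lead [-0.0131] lat [-0.0076  0.0158] z98 0.0505 526
```

View pics/p4.png

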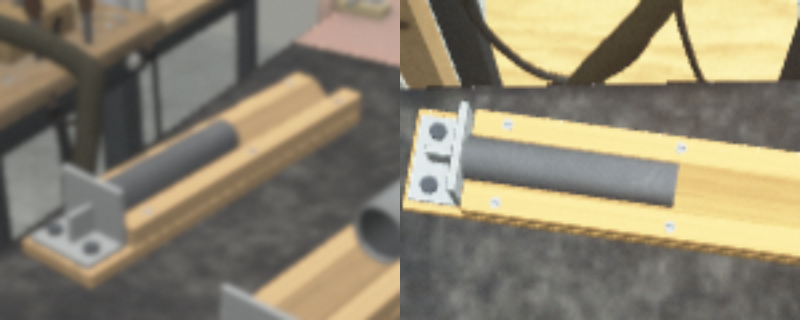

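The pipe lies flat in its groove with its end against the stop, at (465,160) in the right half of the picture. The thick pipe is undisturbed and the arm is clear.

```bash
python3 -c "
from bench import robot
print(robot.close_job())"
```

```text
the job is handed in; nothing more can be done
None
```

The thin pipe was pushed home against its stop plate with about 3 N, lies in its groove and has been let go; the thick pipe was not touched, and the job was handed in at about 11 s (no verdict was returned).

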